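# Hang the cutlery caddy at the dryer and hold the dryer's paddle half-way

### The arm

A 7-joint arm with a two-finger parallel gripper is mounted at the origin on the work surface. World frame = base frame: x ahead of the robot, y to its left, z up, the work surface at z = 0. Lengths are in m, angles in degrees, forces in N, time in s.
With the tool pointing down it reaches from about 0.4 to 0.9 m from the base axis. Payload 5.6 kg.
Tool frame: the origin (TCP) lies between the finger pads; the fingertips stand 8 mm ahead of it and the grasp point (between the pads) lies 11 mm behind it (robot.tip_reach is the distance from the TCP to the fingertips, in m); z points along the fingers, y is the line along which they close (so a half turn about z gives the same grasp; the last joint's range is limited). The gripper opens to 92 mm and grips with 3 to 60 N. Pads are 20 mm wide; open, the fingers measure 128 mm over their backs; the gripper's body (75 mm by 189 mm) begins 69 mm behind the grasp point.
Start: joints at [64.916, 26.786, -0.665, 91.828, 0.344, 61.387, -3.226], TCP at [0.25, -0.6, 0.2] pointing down, gripper open.
Joint ranges: [-144.91, 144.91], [-17.63, 115.5], [-89.93, 88.59], [15.96, 139.68], [-74.01, 254.01], [8.47, 105.57], [-167.45, 167.45]. Speed limits (degrees/s): [147.25, 147.25, 180, 180, 180, 180, 180].

### API

Orientations are given as a 3x3 rotation matrix whose columns are the frame's x, y, z axes.
In Python, from cell import robot, imaging, finder gives the robot as it stands.
- The arm moves only by the tool send_rows, never from a script. Its argument "motion" is a list that holds one entry, the list of rows, each a list of 7 numbers: the opening, from -1 (shut) to 1 (fully open), then the shift along the tool's x, y, z in mm, then the turn, a rotation vector about the tool's x, y, z in degrees. A call has 1 to 8 rows; each row is the pose to reach, as a shift and turn from the pose commanded when the call began, along the tool's axes at that moment; what a row does not reach only later rows make up. A row lasts 1/10 s, in which the tool goes at most 50 mm and 8.59 degrees, less where a joint would pass 70% of its speed; a pose out of reach is approached as far as the arm can. A call with a gripper value outside its range is refused whole. The fingers move at their own pace and stop on an object; "newtons" is the grip in N (left out, the last holds). Time passes only in rows, so rows that repeat a pose let the fingers close. It gives the time, the measured TCP pose, the force, the opening and the grip force at its end, in the units of the state.
- robot.get_state(): the state, without advancing time (a new reading comes with each control period).
- imaging.capture(name): name is "scene" or "side" or "wrist"; returns (picture, depth): 420x560x3 uint8, blue, green, red; 420x560 float32, m along the optical axis (not along the pixel's ray), 0 where there is no reading.
- imaging.calibration(name): a dict with "mtx" (3x3 intrinsics, pixels), "rvec" (rotation vector, rad) and "tvec" (3), from world to camera coordinates, as OpenCV has them; the wrist camera has in their place "hand_eye" (4x4, takes a point from camera to tool coordinates, whose origin is the TCP and whose axes are the flange's). Camera axes: x right, y down, z forward; pixel columns grow to the right and rows downward; lengths in m; the calibration is good to about 2 mm. A picture is of the moment at which its call begins: read the wrist's pose just before it. calibration takes no time and is no camera call.
- robot.hand_in(): hands the job in; it is judged then, once.
Trained networks look in the newest picture that a camera, given by its name, has taken for a name from the list of things; names that differ only in an ending like _2 or _b are one class to them, and where a whole thing is asked for, a point or a joint stands for the part that bears it (a point fixed in the world has none). Each returns a list of dicts, best first, with "confidence" (0 to 1); they miss things now and then, are a little off and sometimes report something else, mostly with a low value. They report only what shows in the picture. A call takes as long as a camera call. They do not tell look-alikes from the thing itself.
- finder.silhouettes(target, camera): "region" (420x560 bool, what is visible of it) and "uv" ([column, row] in pixels, amid what is visible of it).
- finder.pinpoint(target, camera): "uv" ([column, row] in pixels: a listed point, or the origin of a listed thing).
The state is a dict: "time": time; "joint_positions": joint angles; "joint_velocities": joint speeds; "joint_efforts": joint torques, N m; "eef_pos": TCP position; "orientation": TCP orientation; "contact_force": force on the tool from outside, world axes, zero at the start; "moment": the same for the moment, N m; "gripper_width": opening from 0.0 (shut) to 1.0 (fully open); "finger_force": force on a finger pad.
Only numpy, scipy, OpenCV 4.12 (cv2) and the standard library are available. Lean on these libraries where they do the work, as an engineer would, in place of code of your own. Each camera call takes 0.05 s, during which the arm holds its last target. There are 200 camera calls.

### The job

Dry the washed cutlery: pick up the steel caddy by its wooden grip, hook it over the drying rail on the half of the rail farther from the dryer, then slide it along the rail, still hooked, until it hangs directly above the pointed pin on the drip tray, and let go of it. Then, with the fingertips, press the dryer's spring paddle down to half travel, where its free end is level with the top of the small post beside it, and finish while still holding it there: the program ends with the paddle held, not released. Keep the caddy upright throughout and leave the mug, jar and shaker where they are.

Things in the scene. Friction and masses are not known exactly. Their poses are not given: they have to be found in the camera images.
- caddy: Open stainless caddy, loose, 0.24 to 0.44 kg: box 70 (x) by 80 (y), 55 mm high, its teaspoons fixed (to 68 mm). A 24 mm wide, 4 mm thick strap rises from its -x wall, cranks inward and forms a hook open downward over the box's centre; above it a wooden grip. Origin: centre of underside, z up. Channel along the caddy's y: lay it along the rail. Either way round will do, open side first.
- caddy_hook (a point): Centre of the hook's channel, 134 mm above the underside, on the caddy's z axis: the rail's axis lies here when hung. Channel 26 mm wide inside (x = +-13 mm), roof an inverted V. The lip on the open +x side ends 104 mm up, so the rail must enter from +x between spoons (68) and lip (104): carry the caddy sideways onto the rail with this point about 48 mm above its axis, then lower.
- caddy_grip (a point): Middle of the caddy's light wooden grip, 172 mm above the underside (38 mm above the hook point): the grip is a block 14 mm along the caddy's x, 24 mm along its y, from 145 to 187 mm above the underside. Best pinched from above across its 14 mm.
- station: Fixed steel drip tray (90 by 420 mm, 6 mm thick, centred at y = -20 mm) with a round horizontal rail on two posts. Origin at counter level under the rail, y along the rail towards the dryer, z up. Rail 12 mm thick, axis 200 mm above the counter at x = 0, from y = -210 to +170 mm; the 16 mm posts at these ends do not rise above the rail.
- rail_mid (a point): Middle of the rail's axis, half-way between its two posts, 200 mm above the counter; y points along the rail towards the dryer. The half farther from the dryer is the -y half.
- pin: Pointed dark steel pin, 12 mm thick and 40 mm tall, standing on the tray straight below the rail; it marks where the caddy must hang. Origin: centre of its foot; y along the rail towards the dryer. Hanging, the caddy's underside clears the pin's tip by 20 mm.
- dryer: White utensil dryer beside the far end (+y) of the rail, fixed: housing 190 mm (x) by 130 mm (y), 190 mm high, air outlet on its -y side. Origin at its centre at counter level. On top: the grey paddle, its hinge line along y at x = +30 mm, 198 mm up; beside the paddle's free end a 10 mm thick post.
- paddle_pad (a point): Point on the top face of the grey spring paddle, 68 mm from its hinge and 17 mm from its free end, mid-width: the place to press; it moves with the paddle. The paddle is a plate 85 mm long (from the hinge towards the dryer's -x), 46 mm wide, 8 mm thick, its free end up when at rest.
- post_top (a point): Centre of the top of the fixed 10 mm post on the dryer, 46 mm to +y of the paddle's mid-line, by its free end, 219 mm above the counter: the paddle's free end (upper edge) is level with it at half travel.
- paddle (a joint): Paddle angle in rad: 0 at rest (free end up by 0.40 rad), 0.40 fully down (level with the housing top), 0.20 is half travel. The pad sinks about 13 mm to half travel. A spring pushes it back up: about 3 N at the pad at rest, 6 N at half, 9 N fully down; it springs back when let go.
- mug: White mug, 76 mm wide with a handle, 90 mm high, loose. Origin: centre of the underside. Leave alone.
- jar: Glass jar with steel lid, 64 mm wide, 100 mm high, loose. Origin: centre of the underside. Leave alone.
- shaker: Small steel shaker, 42 mm wide, 88 mm high, loose, in front of the dryer. Origin: centre of the underside. Leave alone.
Mind the look-alikes: they are no part of the job. What is shaped like the caddy but blue or purple is not meant.

How it is judged:
By the outcome, as a careful person would: the job done as asked, in the order asked, and still so for the second after the job is handed in, while the arm keeps its last pose, push and grip.
It also fails if it takes over 56 s, if anything falls off the work surface, if the arm or the gripper's body presses on something with over 40 N, if the wrist force passes 120 N, or if a joint passes its speed limit or range.

## Working session

There is one attempt and no reset: what is moved stays moved. The work goes in short steps, Python scripts to look and compute and a tool call to move; the robot and the scene stay as the last step left them, time stands still between calls to the robot, and variables do not carry over. Pictures are saved under pics/ and viewed, at most 10 in all, crops included, and the job is handed in when it is done.

Besides the shell and the picture viewer there is one more tool, called after "Emit:" as name(argument=value, ...) on one line, values as JSON. send_rows: Moves the arm, as the interface text tells. Its arguments: {"type":"object","properties":{"motion":{"type":"array","items":{"type":"array","items":{"type":"array","items":{"type":"number"}}}},"newtons":{"type":"number"}},"required":["motion"]}

```bash
ls; mkdir -p pics
cat > h.py <<'E'
import numpy as np, cv2
from cell import robot, imaging, finder
def cam(n):
    c=imaging.calibration(n); K=np.array(c["mtx"])
    if "rvec" in c:
        R=cv2.Rodrigues(np.array(c["rvec"],float))[0]; t=np.array(c["tvec"],float).ravel()
        return K,R.T,-R.T@t
    s=robot.get_state(); H=np.array(c["hand_eye"]); R=np.array(s["orientation"]); 
    return K,R@H[:3,:3],R@H[:3,3]+np.array(s["eef_pos"])
def ray(C,uv):
    K,R,o=C; d=R@np.linalg.inv(K)@np.array([uv[0],uv[1],1.]); return o,d
def at_z(C,uv,z):
    o,d=ray(C,uv); return o+d*(z-o[2])/d[2]
def at_d(C,uv,dep):
    o,d=ray(C,uv); r,c=int(round(uv[1])),int(round(uv[0])); return o+d*dep[r,c]
def tri(rs):
    A=0;b=0
    for o,d in rs:
        d=d/np.linalg.norm(d);P=np.eye(3)-np.outer(d,d);A=A+P;b=b+P@o
    x=np.linalg.solve(A,b); 
    return x,[float(np.linalg.norm((np.eye(3)-np.outer(d,d)/(d@d))@(x-o))*1000) for o,d in rs]
def proj(C,p):
    K,R,o=C; q=K@(R.T@(np.array(p)-o)); return q[:2]/q[2]
E
cat > a.py <<'E'
from h import *
np.set_printoptions(precision=3,suppress=True)
ims=[]
for n in("scene","side"):
    im,d=imaging.capture(n); np.save(f"{n}.npy",d); cv2.imwrite(f"pics/{n}0.png",im); C=cam(n)
    print(n,C[2])
    for t in ["caddy","caddy_hook","caddy_grip","rail_mid","pin","dryer","paddle_pad","post_top","mug","jar","shaker"]:
        for r in finder.pinpoint(t,n)[:4]:
            print(t,np.round(r["uv"],1),round(r["confidence"],2),at_d(C,r["uv"],d))
s=robot.get_state();print(s)
E
python3 a.py
```

```text
pics
scene [0.784 0.484 0.856]
caddy [371.4 266.4] 0.75 [0.338 0.207 0.003]
caddy [326.8 302.4] 0.73 [0.499 0.237 0.069]
caddy [302.9 248.1] 0.62 [0.454 0.101 0.05 ]
caddy [286.8 152.7] 0.59 [ 0.306 -0.163  0.042]
caddy_hook [306.4 213.9] 0.63 [0.435 0.083 0.142]
caddy_hook [287.1 115.6] 0.58 [ 0.29  -0.185  0.144]
caddy_hook [384.8 326.2] 0.29 [0.43  0.335 0.045]
caddy_hook [214.4 260.4] 0.25 [ 0.62  -0.01   0.007]
caddy_grip [385.9 221.2] 0.82 [0.345 0.211 0.188]
caddy_grip [309.5 199.3] 0.77 [0.431 0.084 0.188]
caddy_grip [338.5 258.2] 0.76 [0.471 0.221 0.188]
caddy_grip [284.8 103.2] 0.59 [ 0.294 -0.188  0.183]
rail_mid [197.4 203.3] 0.82 [ 0.621 -0.023  0.205]
rail_mid [304.9 247.1] 0.38 [0.451 0.105 0.056]
rail_mid [306.4 212.6] 0.38 [0.434 0.081 0.143]
pin [224.9 283.6] 0.49 [0.632 0.057 0.013]
dryer [268.8 369.4] 0.78 [0.684 0.31  0.191]
paddle_pad [283.9 318. ] 0.92 [0.627 0.27  0.23 ]
post_top [307.4 336.4] 0.87 [0.613 0.311 0.219]
mug [253.3 197.6] 0.85 [ 0.46  -0.089  0.039]
mug [270.9 373. ] 0.27 [0.684 0.316 0.192]
jar [221.  156.8] 0.55 [ 0.448 -0.267  0.024]
shaker [3
[... 987 characters left out ...]
379.3] 0.37 [0.402 0.338 0.053]
jar [233.1 167.6] 0.17 [ 0.611 -0.023  0.203]
shaker [237.3 378.4] 0.69 [0.404 0.338 0.055]
{'time': 1.2, 'joint_positions': array([64.916, 26.786, -0.666, 91.828,  0.344, 61.387, -3.226]), 'joint_velocities': array([ 0.026,  0.017, -0.002,  0.074,  0.101, -0.041, -0.111]), 'joint_efforts': array([ -0.   , -52.041,  -0.013, -24.405,  -0.057,   0.011,   0.   ]), 'eef_pos': array([ 0.25, -0.6 ,  0.2 ]), 'orientation': array([[ 0.923,  0.385, -0.   ],
       [ 0.385, -0.923, -0.   ],
       [-0.   ,  0.   , -1.   ]]), 'contact_force': array([0.43 , 0.242, 0.229]), 'moment': array([-0.009, -0.015,  0.028]), 'finger_force': 0.0, 'gripper_width': 1.0019516666464858}
```

View scene.

View pics/scene0.png

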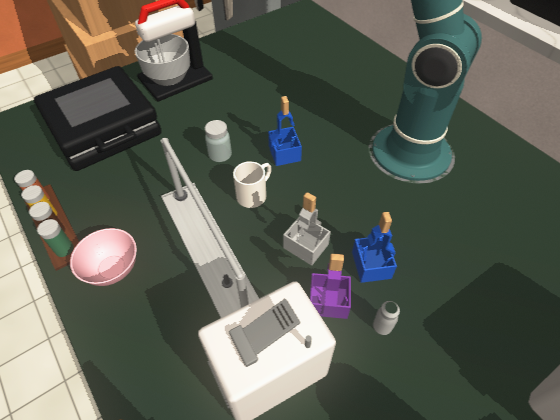

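View pics/side0.png

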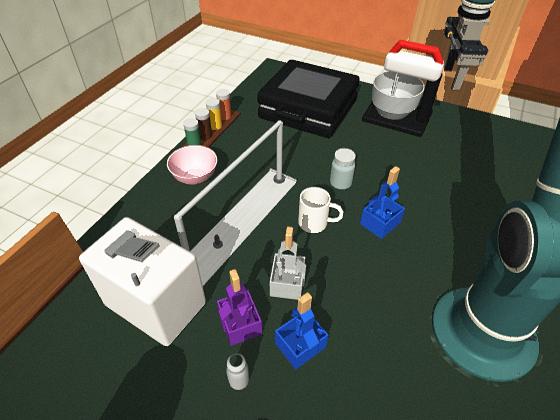

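```bash
cat > b.py <<'E'
from h import *
np.set_printoptions(precision=4,suppress=True)
def cloud(n):
    K,R,o=cam(n); d=np.load(n+".npy"); v,u=np.mgrid[:420,:560]
    P=(np.stack([u,v,np.ones_like(u)],-1)@np.linalg.inv(K).T@R.T)*d[...,None]+o
    P[d==0]=np.nan; return P
for n in("scene","side"):
    P=cloud(n); im=cv2.imread(f"pics/{n}0.png")
    X=P.reshape(-1,3); 
    m=(np.abs(X[:,0]-.431)<.03)&(np.abs(X[:,1]-.084)<.03)&(X[:,2]>.15)
    g=X[m]; print(n,"grip n",m.sum(),"mean",g.mean(0),"min",g.min(0),"max",g.max(0))
    t=g[g[:,2]>.182]; print(" top",len(t),t.mean(0), t.min(0),t.max(0))
    # caddy rim
    m=(np.abs(X[:,0]-.44)<.07)&(np.abs(X[:,1]-.085)<.07)&(np.abs(X[:,2]-.053)<.005)
    print(" rim",m.sum(),cv2.minAreaRect(X[m][:,:2].astype(np.float32)*1000))
    m=(np.abs(X[:,0]-.44)<.07)&(np.abs(X[:,1]-.085)<.07)&(np.abs(X[:,2]-.10)<.035)
    print(" strap",m.sum(),X[m].mean(0))
    # rail
    m=(X[:,0]>.5)&(X[:,0]<.75)&(X[:,1]>-.3)&(X[:,1]<.2)&(np.abs(X[:,2]-.203)<.008)
    r=X[m]; c=r.mean(0); w,V=np.linalg.eigh(np.cov(r.T)); a=V[:,2]; s=(r-c)@a
    print(" rail",m.sum(),c,a,c+a*s.min(),c+a*s.max(),r[:,2].max())
    m=(X[:,0]>.5)&(X[:,0]<.75)&(X[:,1]>-.15)&(X[:,1]<.15)&(np.abs(X[:,2]-.028)<.014)
    p=X[m]; print(" pin",len(p),p.mean(0),p.min(0),p.max(0), p.std(0))
    m=(X[:,0]>.45)&(X[:,0]<.85)&(X[:,1]>.15)&(X[:,1]<.45)&(np.abs(X[:,2]-.19)<.004)
    print(" dryer",cv2.minAreaRect(X[m][:,:2].astype(np.float32)*1000))
K={n:cam(n) for n in("scene","side")}
T=lambda a,b:tri([ray(K["scene"],a),ray(K["side"],b)])
print("post",T([307.4,336.4],[131.9,273.1]),"pad",T([283.9,318],[142.9,251.2]),"railmid",T([197.4,203.3],[235.1,168.6]))
print("mug",T([253.3,197.6],[312.3,224.2]),"grip",T([309.5,199.3],[292.9,237.2]))
a=cv2.resize(cv2.imread("pics/scene0.png")[180:300,200:350],None,fx=2.6,fy=2.6,interpolation=3)
b=cv2.resize(cv2.imread("pics/side0.png")[200:320,190:340],None,fx=2.6,fy=2.6,interpolation=3)
cv2.imwrite("pics/c1.png",np.hstack([a,b]))
E
python3 b.py
```

```text
scene grip n 199 mean [0.4278 0.0807 0.1744] min [0.4154 0.0668 0.15  ] max [0.4348 0.0912 0.1905]
 top 77 [0.4262 0.0786 0.1873] [0.4154 0.0668 0.1825] [0.4342 0.0908 0.1905]
 rim 271 ((424.6886901855469, 77.30361938476562), (73.3385238647461, 80.8690414428711), 19.140335083007812)
 strap 203 [0.427  0.0819 0.1093]
 rail 1049 [ 0.6193 -0.0048  0.2057] [-0.1136 -0.9935  0.0021] [0.6385 0.1623 0.2054] [ 0.594  -0.2267  0.2062] 0.21057406937460554
 pin 41 [0.6273 0.0591 0.0278] [0.6199 0.0529 0.0142] [0.6371 0.0627 0.0412] [0.0038 0.0022 0.0088]
 dryer ((606.4072265625, 245.23558044433594), (175.3530731201172, 284.2109069824219), 83.66253662109375)
side grip n 146 mean [0.424  0.0825 0.1759] min [0.4166 0.0649 0.1502] max [0.4352 0.0903 0.19  ]
 top 69 [0.4256 0.0784 0.1866] [0.4179 0.0649 0.1828] [0.4352 0.089  0.19  ]
 rim 245 ((424.5002746582031, 76.05448913574219), (73.43920135498047, 83.08446502685547), 17.911531448364258)
 strap 205 [0.4139 0.0757 0.0947]
 rail 798 [ 0.6173 -0.0076  0.2038] [-0.1137 -0.9935  0.0008] [0.6367 0.1619 0.2037] [ 0.5915 -0.2328  0.204 ] 0.21002300134142204
 pin 37 [0.6244 0.0579 0.0289] [0.6202 0.0531 0.0142] [0.6318 0.0614 0.0409] [0.0031 0.0023 0.0078]
 dryer ((606.4239501953125, 243.916259765625), (173.8733673095703, 284.5169982910156), 84.19100952148438)
post (array([0.6146, 0.3131, 0.2255]), [0.7887781185113517, 0.7887781185112781]) pad (array([0.6264, 0.2685, 0.227 ]), [0.3198579809933388, 0.319857980993308]) railmid (array([ 0.6163, -0.0383,  0.186 ]), [0.17395382458082165, 0.1739538245808305])
mug (array([ 0.4448, -0.1161,  0.0008]), [0.164293143037446, 0.16429314303730405]) grip (array([0.4191, 0.0709, 0.1655]), [0.31821239456612316, 0.31821239456623424])
```

View pics/c1.png

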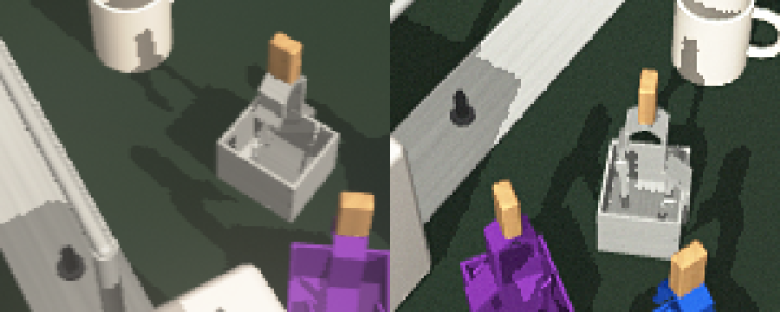

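```bash
cat > c.py <<'E'
from b import cloud
from h import *
np.set_printoptions(precision=1,suppress=True)
a=np.radians(18.4); c=np.array([.4246,.0767])
for n in("scene","side"):
    X=cloud(n).reshape(-1,3); q=X[:,:2]-c
    L=np.c_[q@[np.cos(a),np.sin(a)],q@[-np.sin(a),np.cos(a)],X[:,2]]*1000
    L=L[(np.abs(L[:,0])<45)&(np.abs(L[:,1])<50)]
    for z in range(60,195,8):
        m=(L[:,2]>=z)&(L[:,2]<z+8); l=L[m]
        if len(l): print(n,z,len(l),"x",np.percentile(l[:,0],[3,50,97]),"y",np.percentile(l[:,1],[3,50,97]))
E
python3 c.py | grep -v -e '^ ' -e array
```

```text
scene grip n 199 mean [0.4278 0.0807 0.1744] min [0.4154 0.0668 0.15  ] max [0.4348 0.0912 0.1905]
side grip n 146 mean [0.424  0.0825 0.1759] min [0.4166 0.0649 0.1502] max [0.4352 0.0903 0.19  ]
scene 60 24 x [-39.4 -16.1  26.3] y [-10.6   5.8  27.3]
scene 68 7 x [-33.9 -30.1 -25.9] y [ 4.7 12.  12.7]
scene 76 3 x [-24.9 -20.7 -19.4] y [11.8 11.9 12.7]
scene 84 13 x [-15.1 -12.8 -11.9] y [-2.   6.8 12.5]
scene 92 12 x [-14.5 -13.2 -12. ] y [ 0.4  5.8 12.5]
scene 100 16 x [-14.6 -13.    6.9] y [-2.7  7.5 11.9]
scene 108 57 x [-14.6  19.6  23.9] y [-10.9   3.3  12.9]
scene 116 35 x [-15.3  16.6  18.9] y [-10.4   4.8  12.6]
scene 124 30 x [-14.3  16.9  18.4] y [-9.   5.6 13. ]
scene 132 54 x [-13.   14.1  17.9] y [-10.2   1.4  12.6]
scene 140 56 x [-4.8  7.5 13.3] y [-11.    2.7  12.5]
scene 148 27 x [-2.2  6.7  8.6] y [-10.1   2.4  12.6]
scene 156 30 x [-3.1  6.9  8.3] y [-10.1   5.2  12.6]
scene 164 28 x [-1.8  6.7  7.9] y [-7.6  5.2 12.8]
scene 172 28 x [-1.6  6.9  8.6] y [-7.9  3.7 12.3]
scene 180 59 x [-5.9  4.8  7.8] y [-9.8  2.2 12.3]
scene 188 30 x [-3.7  2.3  7.4] y [-7.6  2.
[... 201 characters left out ...]
3.4] y [-9.1  7.8 12. ]
side 92 7 x [-15.5 -15.  -13. ] y [-4.  10.9 11.8]
side 100 10 x [-15.5   4.2  24.7] y [-9.8  5.2 11.5]
side 108 29 x [-14.9  20.3  23.8] y [-10.2   7.8  11.4]
side 116 9 x [-15.2 -12.3  17.1] y [ 2.7 11.  12.2]
side 124 14 x [-15.   15.2  18.2] y [-11.5  10.8  12.2]
side 132 81 x [-14.8  -6.7  17.8] y [-12.6   1.9  11.3]
side 140 31 x [-7.7  0.9 11.7] y [-8.7  9.7 12. ]
side 148 16 x [-5.2  1.1  7.3] y [ 2.1 10.3 12.3]
side 156 19 x [-5.5  1.2  7.5] y [-0.6 10.1 11.8]
side 164 20 x [-5.4  1.4  7.6] y [ 0.2 11.  12.1]
side 172 19 x [-4.8 -0.2  7.8] y [ 5.8 10.1 12.2]
side 180 61 x [-5.2  1.7  8.2] y [-10.3   4.1  11.2]
side 188 14 x [-3.9  2.3  5.6] y [-9.8 -0.4  8.7]
```

Emit:
send_rows(motion=[[[1,43,-29,-50,0,0,-6],[1,87,-59,-75,0,0,-12],[1,130,-88,-100,0,0,-18],[1,174,-117,-100,0,0,-24],[1,217,-146,-100,0,0,-30],[1,260,-176,-100,0,0,-36],[1,304,-205,-100,0,0,-42],[1,347,-234,-100,0,0,-48]]])

```text
time: 2.0
eef_pos: [0.4557, -0.2873, 0.3006]
orientation: [[0.328, 0.945, 0.001], [0.945, -0.328, -0.001], [-0.001, 0.001, -1.0]]
contact_force: [0.9, -1.1, -0.4]
gripper_width: 1.001
finger_force: 0.0
```

```bash
cat > go.py <<'E'
import sys
from h import *
from scipy.spatial.transform import Rotation as Ro
s=robot.get_state(); R=np.array(s["orientation"]); p=np.array(s["eef_pos"])
t=np.array([float(x) for x in sys.argv[1:4]]); yaw=np.radians(float(sys.argv[4])) # yaw of tool y
y=np.array([np.cos(yaw),np.sin(yaw),0]); z=np.array([0,0,-1.]); G=np.c_[np.cross(y,z),y,z]
np.set_printoptions(precision=1,suppress=True)
print("t",s["time"],"p",p*1000,"shift",R.T@(t-p)*1000,"turn",np.degrees(Ro.from_matrix(R.T@G).as_rotvec()),"F",s["contact_force"],"w",s["gripper_width"],s["finger_force"])
E
python3 go.py .4256 .0776 .30 18.4
```

```text
t 2.0 p [ 455.7 -287.3  300.6] shift [ 334.8 -148.2    0.2] turn [  0.    0.1 -37.6] F [ 0.9 -1.1 -0.4] w 1.0005600025789625 0.0
```

Emit:
send_rows(motion=[[[0.4,43,-22,0,0,0,-6],[0.4,87,-45,0,0,0,-12],[0.4,130,-68,0,0,0,-18],[0.4,173,-90,0,0,0,-24],[0.4,216,-113,0,0,0,-30],[0.4,258,-136,0,0,0,-36],[0.4,299,-158,0,0,0,-37.8],[0.4,299,-158,0,0,0,-37.8]]])

```text
time: 2.8
eef_pos: [0.404, 0.0512, 0.3008]
orientation: [[-0.326, 0.945, 0.002], [0.945, 0.326, 0.0], [-0.0, 0.002, -1.0]]
contact_force: [-0.6, 0.2, 0.6]
gripper_width: 0.697
finger_force: 0.0
```

Emit:
send_rows(motion=[[[0.4,0,0,0,0,0,0],[0.4,0,0,0,0,0,0],[0.4,0,0,0,0,0,0]]])

```text
time: 3.1
eef_pos: [0.4053, 0.0441, 0.2999]
orientation: [[-0.313, 0.95, -0.0], [0.95, 0.313, 0.0], [0.0, -0.0, -1.0]]
contact_force: [-0.2, -0.4, -0.3]
gripper_width: 0.698
finger_force: 0.0
```

```bash
python3 go.py .4256 .0776 .164 18.4
python3 - <<'E'
from h import *
im,d=imaging.capture("wrist"); cv2.imwrite("pics/w1.png",im); C=cam("wrist")
for r in finder.pinpoint("caddy_grip","wrist")[:3]: print(r["uv"],r["confidence"],at_d(C,r["uv"],d),at_z(C,r["uv"],.172))
K,R,o=C; v,u=np.mgrid[:420,:560]
X=((np.stack([u,v,np.ones_like(u)],-1)@np.linalg.inv(K).T@R.T)*d[...,None]+o).reshape(-1,3)
m=(np.abs(X[:,0]-.4256)<.03)&(np.abs(X[:,1]-.0776)<.03)&(X[:,2]>.18)&(X[:,2]<.195)
print(m.sum(),X[m].mean(0),cv2.minAreaRect(X[m][:,:2].astype(np.float32)*1000))
print("where grip centre projects",proj(C,[.4256,.0776,.187]))
E
```

```text
t 3.1 p [405.3  44.1 299.9] shift [ 25.4  29.8 135.9] turn [-0.  -0.  -0.1] F [-0.2 -0.4 -0.3] w 0.6977550578493189 0.0
[310.8, 175.3] 0.66 [0.42322418 0.07769928 0.18922673] [0.42564135 0.07533361 0.172     ]
[417.8, 35.5] 0.65 [0.46679636 0.21138955 0.18712102] [0.47111002 0.21609905 0.172     ]
419 [0.42520268 0.07742747 0.18756517] ((425.7113952636719, 77.03824615478516), (14.171345710754395, 23.645965576171875), 16.870361328125)
where grip centre projects [313.04127572 175.80090112]
```

Emit:
send_rows(motion=[[[0.4,25,30,0,0,0,0.5],[0.4,25,30,0,0,0,0.5],[0.4,25,30,40,0,0,0.5],[0.4,25,30,75,0,0,0.5],[0.4,25,30,105,0,0,0.5],[0.4,25,30,125,0,0,0.5],[0.4,25,30,135,0,0,0.5],[0.4,25,30,135,0,0,0.5]]])

```text
time: 4.0
eef_pos: [0.4249, 0.078, 0.1641]
orientation: [[-0.307, 0.952, -0.003], [0.952, 0.307, -0.0], [0.001, -0.003, -1.0]]
contact_force: [-0.7, -0.3, 0.3]
gripper_width: 0.699
finger_force: 0.0
```

Emit:
send_rows(motion=[[[0.4,0,0,0,0,0,0],[-1,0,0,0,0,0,0],[-1,0,0,0,0,0,0],[-1,0,0,0,0,0,0],[-1,0,0,0,0,0,0],[-1,0,0,0,0,0,0],[-1,0,0,0,0,0,0],[-1,0,0,0,0,0,0]]], newtons=35)

```text
time: 4.8
eef_pos: [0.4254, 0.0786, 0.165]
orientation: [[-0.308, 0.951, -0.001], [0.951, 0.308, -0.0], [-0.0, -0.001, -1.0]]
contact_force: [-1.0, -0.7, 1.2]
gripper_width: 0.147
finger_force: 35.0
```

```bash
python3 go.py .4257 .077 .164 18.4
```

```text
t 4.8 p [425.4  78.6 165. ] shift [-1.6 -0.2  1. ] turn [-0.   0.  -0.5] F [-1.  -0.7  1.2] w 0.14678017786628864 34.99912083148956
```

Emit:
send_rows(motion=[[[-1,0,0,-8,0,0,0],[-1,0,0,-25,0,0,0],[-1,0,0,-50,0,0,0],[-1,0,0,-75,0,0,0],[-1,0,0,-100,0,0,0],[-1,0,0,-118,0,0,0],[-1,0,0,-125,0,0,0],[-1,0,0,-125,0,0,0]]])

```text
time: 5.6
eef_pos: [0.4257, 0.0787, 0.2905]
orientation: [[-0.307, 0.952, 0.001], [0.952, 0.307, -0.0], [-0.001, 0.001, -1.0]]
contact_force: [-1.1, 0.1, -3.9]
gripper_width: 0.15
finger_force: 35.0
```

Emit:
send_rows(motion=[[[-1,-15,3,0,0,0,3],[-1,-45,9,0,0,0,7],[-1,-80,16,0,0,0,12],[-1,-115,24,0,0,0,17],[-1,-150,31,0,0,0,21],[-1,-180,37,0,0,0,24.4],[-1,-195,40,0,0,0,24.4],[-1,-200,41,0,0,0,24.4]]])

```text
time: 6.4
eef_pos: [0.5262, -0.102, 0.2884]
orientation: [[0.117, 0.993, -0.003], [0.993, -0.117, 0.001], [0.0, -0.003, -1.0]]
contact_force: [0.7, -0.1, -4.0]
gripper_width: 0.149
finger_force: 35.0
```

Emit:
send_rows(motion=[[[-1,0,0,0,0,0,0],[-1,0,0,0,0,0,0],[-1,0,0,0,0,0,0]]])

```text
time: 6.7
eef_pos: [0.5259, -0.0976, 0.2903]
orientation: [[0.111, 0.994, 0.0], [0.994, -0.111, -0.0], [-0.0, 0.0, -1.0]]
contact_force: [-0.8, -0.2, -4.6]
gripper_width: 0.146
finger_force: 35.0
```

```bash
python3 go.py .527 -.101 .279 -6.5
cat > d.py <<'E'
from h import *
import sys
np.set_printoptions(precision=4,suppress=True)
s=robot.get_state(); tcp=np.array(s["eef_pos"]); R=np.array(s["orientation"]); hook=tcp+R@np.array([-.0016,0,.031])
print("hook pred",hook)
for n in("scene","side"):
    im,d=imaging.capture(n); cv2.imwrite(f"pics/{n}{sys.argv[1]}.png",im); np.save(f"{n}.npy",d); K,Rc,o=cam(n)
    v,u=np.mgrid[:420,:560]
    X=((np.stack([u,v,np.ones_like(u)],-1)@np.linalg.inv(K).T@Rc.T)*d[...,None]+o).reshape(-1,3)
    L=(X-hook)@np.c_[R[:,1],R[:,0],[0,0,1]]*1000  # caddy x,y,z from hook
    m=(L[:,2]<-70)&(L[:,2]>-140)&(np.abs(L[:,0])<46)&(np.abs(L[:,1])<52)
    l=L[m]; print(n,m.sum(),"box rim z",np.percentile(l[:,2],[2,98]))
    r=l[np.abs(l[:,2]+79)<5]
    if len(r)>20: print(" rim rect",len(r),cv2.minAreaRect(r[:,:2].astype(np.float32)))
    for z0,z1 in((-30,-10),(-10,6)):
        q=L[(L[:,2]>z0)&(L[:,2]<z1)&(np.abs(L[:,0])<28)&(np.abs(L[:,1])<20)]
        if len(q)>8: print(" hook",z0,len(q),"x",np.percentile(q[:,0],[3,50,97]),"y",np.percentile(q[:,1],[3,97]))
    # rail
    a=np.array([.1136,.9935]);nn=np.array([.9935,-.1136])
    q=X[:,:2]-[.618,-.006]; al=q@a; ac=q@nn
    m=(np.abs(ac)<.02)&(X[:,2]>.195)&(X[:,2]<.212)&(al>-.22)&(al<.17)
    print(" rail",m.sum(),"across at lo/hi",[np.round(np.percentile(ac[m&(np.abs(al-c)<.04)],[2,50,98])*1000,1) for c in(-.15,-.1,0,.05,.1) if (m&(np.abs(al-c)<.04)).sum()>9],"ztop",np.percentile(X[m][:,2],[50,98]),"along",al[m].min(),al[m].max())
E
python3 d.py 2
```

```text
t 6.7 p [525.9 -97.6 290.3] shift [-3.3  1.5 11.3] turn [0.  0.  0.1] F [-0.8 -0.2 -4.6] w 0.14583894141786255 34.99587893486023
hook pred [ 0.5257 -0.0992  0.2593]
scene 1503 box rim z [-131.5958  -75.7848]
 rim rect 285 ((-2.9001197814941406, 0.4337120056152344), (83.71321868896484, 73.66057586669922), 89.84661102294922)
 hook -30 97 x [-17.2969  15.2678  21.349 ] y [-10.086  13.424]
 hook -10 95 x [-17.9397  10.6396  15.828 ] y [-11.5632  12.9752]
 rail 1037 across at lo/hi [array([-5.1,  1.4,  6.4]), array([-5.1,  1.2,  6.2]), array([-5. ,  1.5,  6.3]), array([-4.9,  1.3,  6.2]), array([-4.9,  1.4,  6.3])] ztop [0.2061 0.209 ] along -0.21997503126509435 0.16987219911199367
side 1257 box rim z [-132.0577  -72.4505]
 rim rect 245 ((-1.5865211486816406, -0.19086456298828125), (75.38900756835938, 83.1392593383789), 1.2423105239868164)
 hook -30 83 x [-17.6698 -15.3072  19.3475] y [-11.9315  12.4563]
 hook -10 94 x [-16.8745 -12.3691  16.1044] y [-12.2864  12.0211]
 rail 767 across at lo/hi [array([-4.7, -1.2,  6.1]), array([-4.4, -1.2,  6.1]), array([-4.3, -1.1,  5.7]), array([-4.8, -1.1,  5.8]), array([-4.8, -1.1,  5.9])] ztop [0.2045 0.2075] along -0.20770968247931193 0.16829727446763917
```

Emit:
send_rows(motion=[[[-1,0,0,11,0,0,0],[-1,0,10,11,0,0,0],[-1,0,25,11,0,0,0],[-1,0,40,11,0,0,0],[-1,0,55,11,0,0,0],[-1,0,70,11,0,0,0],[-1,0,80,11,0,0,0],[-1,0,82.5,11,0,0,0]]])

```text
time: 7.6
eef_pos: [0.6092, -0.1084, 0.2783]
orientation: [[0.113, 0.994, -0.0], [0.994, -0.113, 0.001], [0.001, -0.0, -1.0]]
contact_force: [-0.1, 0.3, -4.1]
gripper_width: 0.144
finger_force: 35.0
```

Emit:
send_rows(motion=[[[-1,0,0,0,0,0,0],[-1,0,0,0,0,0,0],[-1,0,0,0,0,0,0]]])

```text
time: 7.9
eef_pos: [0.6077, -0.1083, 0.2792]
orientation: [[0.113, 0.994, -0.0], [0.994, -0.113, -0.0], [-0.0, -0.0, -1.0]]
contact_force: [-0.2, -1.0, -4.7]
gripper_width: 0.149
finger_force: 35.0
```

```bash
python3 go.py .527 -.101 .279 -6.5; python3 d.py 3
python3 - <<'E'
import cv2,numpy as np
a=cv2.resize(cv2.imread("pics/scene3.png")[130:290,130:290],None,fx=2.5,fy=2.5)
b=cv2.resize(cv2.imread("pics/side3.png")[100:260,180:340],None,fx=2.5,fy=2.5)
cv2.imwrite("pics/c3.png",np.hstack([a,b]))
E
```

```text
t 7.9 p [ 607.7 -108.3  279.2] shift [ -1.8 -81.    0.2] turn [-0.  0.  0.] F [-0.2 -1.  -4.7] w 0.14947235249282115 34.996249079704285
hook pred [ 0.6075 -0.1099  0.2482]
scene 1219 box rim z [-131.3982  -74.2331]
 rim rect 251 ((-3.409046173095703, 0.781494140625), (74.23574829101562, 83.14559173583984), 0.24730204045772552)
 hook -30 79 x [-17.4099  15.7142  20.9761] y [-10.1994  13.2732]
 hook -10 98 x [-17.5087   9.7532  15.6603] y [-9.9236 13.3492]
 rail 954 across at lo/hi [array([-13.2,   1.7,   6.3]), array([-18.1,   0.2,   6.2]), array([-4.9,  1.5,  6.2]), array([-4.9,  1.4,  6.3]), array([-5. ,  1.3,  6.3])] ztop [0.206  0.2094] along -0.2199386567343811 0.1697649218912908
side 1022 box rim z [-132.1986  -73.27  ]
 rim rect 166 ((-2.217060089111328, -0.11097335815429688), (76.19151306152344, 83.66175079345703), 0.2279670089483261)
 hook -30 84 x [-17.3787 -15.0412  19.312 ] y [-10.1076  11.9086]
 hook -10 90 x [-17.5278 -11.6648  15.7218] y [-12.1064  11.9327]
 rail 801 across at lo/hi [array([-18.3,  -2. ,   5.3]), array([-19.6,  -3. ,   5. ]), array([-4.7, -1. ,  6.3]), array([-4.4, -1.2,  6.3]), array([-4.6, -1.4,  5.9])] ztop [0.2044 0.2084] along -0.21978918846653914 0.16946933741908565
```

View pics/c3.png

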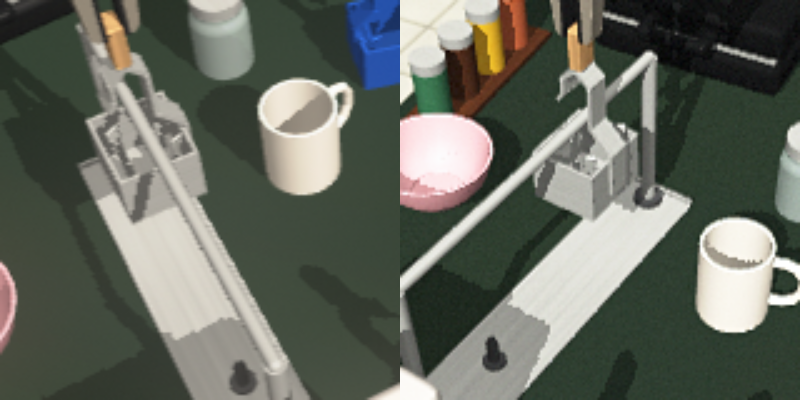

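Emit:
send_rows(motion=[[[-1,0,0,8,0,0,0],[-1,0,0,18,0,0,0],[-1,0,0,28,0,0,0],[-1,0,0,36,0,0,0],[-1,0,0,42,0,0,0],[-1,0,0,45,0,0,0],[-1,0,0,46,0,0,0],[-1,0,0,46,0,0,0]]])

```text
time: 8.8
eef_pos: [0.6083, -0.1083, 0.2331]
orientation: [[0.113, 0.994, 0.0], [0.994, -0.113, -0.0], [-0.0, 0.0, -1.0]]
contact_force: [-0.3, -0.1, -3.0]
gripper_width: 0.147
finger_force: 35.0
```

Emit:
send_rows(motion=[[[-1,0,0,1,0,0,0],[-1,0,0,1,0,0,0],[-1,0,0,1,0,0,0]]])

```text
time: 9.1
eef_pos: [0.6082, -0.1083, 0.2322]
orientation: [[0.113, 0.994, 0.0], [0.994, -0.113, -0.0], [-0.0, 0.0, -1.0]]
contact_force: [0.3, 0.1, -3.9]
gripper_width: 0.149
finger_force: 35.0
```

Run:
```python
from h import *
np.set_printoptions(precision=4,suppress=True)
ax=[]
for n,bx in(("scene",(212,266,240,294)),("side",(206,228,228,254))):
    C=cam(n); g=cv2.cvtColor(cv2.imread(f"pics/{n}0.png"),6).astype(int); x0,y0,x1,y1=bx; s=g[y0:y1,x0:x1]
    print(n); print("\n".join(" ".join(f"{k:3d}" for k in r) for r in s))
    print("proj guess foot",proj(C,[.6255,.0575,.006]),"tip",proj(C,[.6255,.0575,.046]))
```

```text
scene
153 150 149 148 147 146 148 149 151 151 150 149 150 149 147 146 149 151 138 128 164 193 206 212 213 197 190 206
152 151 149 149 148 147 147 148 149 151 151 150 150 150 149 147 148 150 139 121 143 179 202 208 211 206 191 189
151 153 151 150 148 146 146 148 148 149 151 150 149 151 150 147 146 149 152 144 135 160 190 207 211 213 198 170
149 153 152 150 149 148 146 148 148 150 151 150 149 149 150 149 147 147 150 135 111 140 175 198 209 213 211 193
147 151 154 151 150 149 147 146 147 149 151 152 150 150 151 149 147 148 149 152 143 133 156 189 207 212 214 200
146 149 153 152 151 150 148 147 147 148 149 151 151 150 150 150 150 148 147 151 150 141 136 173 198 209 213 212
146 148 151 154 151 150 150 148 147 147 149 150 152 150 149 151 151 149 147 149 152 144 132 153 186 205 211 212
147 146 150 153 153 151 151 149 147 147 148 150 151 151 149 150 151 150 148 149 151 152 140 133 170 195 207 213
148 147 148 151 153 152 151 150 149 147 147 139 126 115  90 122 151 151 151 149 148 152 143 129 148 184 204 213
149 147 147 150 153 154 151 150 149 148 147 127  75  65  60  79 123 151 150 149 148 15
[... 3754 characters left out ...]
 137 159 150 153 161 157
151 158 157 166 160 159 157 161  87  61  52  48  58  58  72 135 159 153 153 154 156 158
158 159 164 158 157 161 154 156 154 134  88  90 111 110 165 159 154 154 157 156 153 156
163 166 158 163 157 153 151 157 156 162 164 164 162 164 160 155 156 157 157 158 150 150
162 167 162 158 155 157 155 151 155 160 161 158 160 154 152 150 158 159 156 157 154 153
165 163 161 152 152 149 155 159 158 155 155 163 157 155 151 158 159 155 152 153 155 152
161 158 156 151 151 151 155 159 155 160 158 158 157 154 159 157 154 154 156 148 157 158
161 156 152 149 161 159 159 160 158 156 158 151 159 155 156 158 159 152 150 156 157 156
proj guess foot [217.2853 245.53  ] tip [215.6579 235.1597]
```

Run:
```python
from h import *
np.set_printoptions(precision=4,suppress=True)
S,D=cam("scene"),cam("side")
print("tip",tri([ray(S,[225.6,274.2]),ray(D,[216.3,234.7])]), at_z(S,[225.6,274.2],.046),at_z(D,[216.3,234.7],.046))
print("foot",tri([ray(S,[226.8,282.6]),ray(D,[217.6,243.7])]), at_z(S,[226.8,282.6],.008),at_z(D,[217.6,243.7],.008))
# collar silhouettes column extents give lateral rays
P=np.array([.6255,.0565])
for z in(.006,.046): print(z,proj(S,[*P,z]),proj(D,[*P,z]))
```

```text
tip (array([0.6249, 0.0556, 0.0459]), [0.08409433757017311, 0.08409433757014323]) [0.625  0.0558 0.046 ] [0.6249 0.0556 0.046 ]
foot (array([0.6262, 0.055 , 0.0092]), [0.5938263966854312, 0.5938263966855825]) [0.6261 0.055  0.008 ] [0.6268 0.0535 0.008 ]
0.006 [227.4825 283.3806] [217.4988 245.2455]
0.046 [225.5671 274.5789] [215.8783 234.8731]
```

Emit:
send_rows(motion=[[[-1,10,0,0,0,0,0],[-1,35,0,0,0,0,0],[-1,65,0,0,0,0,0],[-1,95,0,0,0,0,0],[-1,125,0,0,0,0,0],[-1,150,0,0,0,0,0],[-1,162,0,0,0,0,0],[-1,165.7,0,0,0,0,0]]])

```text
time: 9.9
eef_pos: [0.6267, 0.0585, 0.2321]
orientation: [[0.11, 0.994, 0.0], [0.994, -0.11, 0.001], [0.001, -0.0, -1.0]]
contact_force: [0.8, -0.0, -4.6]
gripper_width: 0.144
finger_force: 35.0
```

Emit:
send_rows(motion=[[[-1,0,0,0,0,0,0],[-1,0,0,0,0,0,0],[-1,0,0,0,0,0,0]]])

```text
time: 10.2
eef_pos: [0.627, 0.0544, 0.2319]
orientation: [[0.115, 0.993, -0.0], [0.993, -0.115, -0.001], [-0.001, -0.0, -1.0]]
contact_force: [-0.7, -0.3, -5.4]
gripper_width: 0.143
finger_force: 35.0
```

```bash
python3 go.py .6252 .0553 .231 -6.5; python3 d.py 4
```

```text
t 10.2 p [627.   54.4 231.9] shift [ 0.7 -1.9  0.9] turn [-0.   0.1 -0.1] F [-0.7 -0.3 -5.4] w 0.14272537599441035 34.995893239974976
hook pred [0.6268 0.0528 0.2009]
scene 1266 box rim z [-132.0274  -75.463 ]
 rim rect 248 ((-3.4425430297851562, 0.7681846618652344), (74.27318572998047, 82.22338104248047), 0.018483543768525124)
 hook -30 87 x [-17.3338  16.0124  21.2746] y [-10.6814  12.8909]
 hook -10 133 x [-17.7548   4.7494  15.6928] y [-10.3718  18.4138]
 rail 632 across at lo/hi [array([-4.4,  3.4,  6.3]), array([-4.9,  0.9,  5.9]), array([-15.6,   4.6,  17.7]), array([-14.3,   1.8,  16.6])] ztop [0.2058 0.2098] along -0.2197498615613425 0.16940656710560287
side 1277 box rim z [-132.9403  -72.9101]
 rim rect 267 ((-2.118785858154297, 0.8359603881835938), (76.53927612304688, 81.81681823730469), 2.078094959259033)
 hook -30 62 x [-17.8984 -16.3962 -12.8568] y [-11.045   12.3647]
 hook -10 123 x [-17.7833 -11.6463  15.5371] y [-13.7425  17.3141]
 rail 850 across at lo/hi [array([-4.9, -1.2,  5.8]), array([-5. , -1.3,  5.5]), array([-5. , -1.5,  6. ]), array([-15.5,  -3. ,  15.8]), array([-14.7,  -2. ,  15.7])] ztop [0.2045 0.2089] along -0.2190366134157989 0.16918279583756435
```

Emit:
send_rows(motion=[[[-1,1.5,0,0,0,0,0],[-1,1.5,0,0.5,0,0,0],[-1,1.5,0,1,0,0,0],[-1,1.5,0,1.5,0,0,0],[-1,1.5,0,1.5,0,0,0],[-1,1.5,0,1.5,0,0,0]]])

```text
time: 10.9
eef_pos: [0.6271, 0.0578, 0.2306]
orientation: [[0.113, 0.994, 0.0], [0.994, -0.113, -0.0], [-0.0, 0.0, -1.0]]
contact_force: [-0.4, 0.3, -2.4]
gripper_width: 0.146
finger_force: 35.0
```

Emit:
send_rows(motion=[[[-1,0,0,0.5,0,0,0],[-1,0,0,0.5,0,0,0],[-1,0,0,0.5,0,0,0]]])

```text
time: 11.2
eef_pos: [0.6272, 0.0579, 0.2305]
orientation: [[0.113, 0.994, 0.001], [0.994, -0.113, -0.0], [0.0, 0.001, -1.0]]
contact_force: [-0.9, -0.5, 0.2]
gripper_width: 0.144
finger_force: 35.0
```

```bash
python3 go.py .6252 .0553 .231 -6.5; python3 d.py 5;python3 go.py .6252 .0553 .231 -6.5
```

```text
t 11.2 p [627.2  57.9 230.5] shift [-2.8 -1.7 -0.5] turn [ 0. -0.  0.] F [-0.9 -0.5  0.2] w 0.1440702567317466 35.004565715789795
hook pred [0.627  0.0563 0.1995]
scene 1262 box rim z [-131.8843  -75.791 ]
 rim rect 249 ((-3.7317161560058594, 0.39891815185546875), (82.8552017211914, 74.06169128417969), 89.59748840332031)
 hook -30 82 x [-17.6812  16.045   21.015 ] y [-11.0101  12.9214]
 hook -10 120 x [-18.1847   8.6639  15.6236] y [-10.8919  16.7473]
 rail 643 across at lo/hi [array([-4. ,  3.5,  6.2]), array([-4.6,  1.7,  6.3]), array([-16.2,   4.9,  17.4]), array([-14.7,   2. ,  16.6])] ztop [0.2058 0.2098] along -0.21987271503980696 0.169203123133136
side 1268 box rim z [-132.4994  -73.7433]
 rim rect 259 ((-1.99017333984375, -0.9006195068359375), (76.74297332763672, 82.50640869140625), 0.15406399965286255)
 hook -30 63 x [-18.1412 -16.3875 -13.1985] y [-11.4862  11.5486]
 hook -10 117 x [-17.1697 -11.2093  15.4976] y [-15.1703  17.5127]
 rail 845 across at lo/hi [array([-4.3, -1. ,  5.4]), array([-4.4, -0.9,  6. ]), array([-4.3, -1.3,  5.8]), array([-14.6,  -2.7,  15.1]), array([-14.5,  -2.3,  15.1])] ztop [0.2046 0.2085] along -0.21962264838471193 0.16838553831338895
t 11.3 p [627.2  57.9 230.5] shift [-2.8 -1.7 -0.5] turn [ 0. -0.  0.] F [-1.5  0.3  1.6] w 0.151944362837914 35.0067937374115
```

Emit:
send_rows(motion=[[[-1,-0.8,0,0,0,0,0],[-1,-0.8,0,0,0,0,0],[0.2,-0.8,0,0,0,0,0],[0.2,-0.8,0,0,0,0,0],[0.2,-0.8,0,0,0,0,0],[0.2,-0.8,0,0,0,0,0],[0.2,-0.8,0,0,0,0,0]]])

```text
time: 12.0
eef_pos: [0.627, 0.0569, 0.2299]
orientation: [[0.113, 0.994, -0.0], [0.994, -0.113, -0.0], [-0.0, -0.0, -1.0]]
contact_force: [-0.6, 0.2, -0.0]
gripper_width: 0.559
finger_force: 0.0
```

Emit:
send_rows(motion=[[[0.2,0,0,-8,0,0,0],[0.2,0,0,-20,0,0,0],[0.2,0,0,-40,0,0,0],[0.2,0,0,-65,0,0,0],[0.2,0,0,-85,0,0,0],[0.2,0,0,-95,0,0,0],[0.2,0,0,-95,0,0,0]]])

```text
time: 12.7
eef_pos: [0.6277, 0.0573, 0.3272]
orientation: [[0.113, 0.994, 0.004], [0.994, -0.113, 0.0], [0.001, 0.004, -1.0]]
contact_force: [0.3, -0.2, 0.7]
gripper_width: 0.6
finger_force: 0.0
```

```bash
cat > e.py <<'E'
from h import *
np.set_printoptions(precision=4,suppress=True)
hook=np.array([.6258,.0553,.2]); A=np.c_[[.9935,-.1136,0],[.1136,.9935,0],[0,0,1]]
D=np.array([.6265,.2685,.227])
for n in("scene","side"):
    im,d=imaging.capture(n); cv2.imwrite(f"pics/{n}6.png",im); K,Rc,o=cam(n)
    v,u=np.mgrid[:420,:560]
    X=((np.stack([u,v,np.ones_like(u)],-1)@np.linalg.inv(K).T@Rc.T)*d[...,None]+o).reshape(-1,3)
    L=(X-hook)@A*1000
    f=lambda a,b:L[(L[:,2]>a)&(L[:,2]<b)&(np.abs(L[:,0])<46)&(np.abs(L[:,1])<50)]
    r=f(-84,-74); print(n,"rim",len(r),cv2.minAreaRect(r[:,:2].astype(np.float32)))
    r=f(14,60); r=r[np.abs(r[:,0])<20]; print(" grip",len(r),np.percentile(r,[3,97],axis=0))
    r=f(47,60); print(" griptop",len(r),cv2.minAreaRect(r[:,:2].astype(np.float32)) if len(r)>4 else 0)
    # paddle plane and post in station axes about pad
    Q=(X-D)@A*1000; m=(np.abs(Q[:,0]-10)<40)&(np.abs(Q[:,1])<15); q=Q[m&(Q[:,2]>-30)&(Q[:,2]<20)]
    for x in range(-25,50,8):
        w=q[np.abs(q[:,0]-x)<4]
        if len(w): print("  paddle x",x,len(w),"z",np.percentile(w[:,2],[10,50,90])+227)
    w=Q[(np.abs(Q[:,0])<45)&(np.abs(Q[:,1])<40)&(Q[:,2]>-20)&(Q[:,2]<25)]
    w1=w[np.abs(w[:,1])<32]; print("  paddle y extents",[np.percentile(w1[(np.abs(w1[:,0]-x)<6)][:,1],[3,97]) for x in(-10,0,10)])
    P=Q[(np.abs(Q[:,1]-46)<12)&(np.abs(Q[:,0]+15)<25)&(Q[:,2]>-32)&(Q[:,2]<0)]; print("  post",len(P),P.mean(0) if len(P) else 0,np.percentile(P[:,2],97)+227 if len(P) else 0)
E
python3 e.py; python3 go.py .6252 .0553 .231 -6.5
python3 - <<'E'
import cv2,numpy as np
a=cv2.resize(cv2.imread("pics/scene6.png")[170:370,180:340],None,fx=2.5,fy=2.5)
b=cv2.resize(cv2.imread("pics/side6.png")[130:330,100:260],None,fx=2.5,fy=2.5)
cv2.imwrite("pics/c6.png",np.hstack([a,b]))
E
```

```text
scene rim 241 ((-2.692626953125, 1.7203330993652344), (74.34122467041016, 81.74982452392578), 0.21839198470115662)
 grip 208 [[-6.423  -7.4725 17.0394]
 [ 6.8916 13.7452 54.9461]]
 griptop 102 ((-0.16616439819335938, 1.5280065536499023), (24.939619064331055, 14.047295570373535), 89.7793960571289)
  paddle x -17 51 z [232.6119 235.64   236.7202]
  paddle x -9 102 z [231.6709 233.4662 235.4662]
  paddle x -1 110 z [228.0341 230.1788 232.2503]
  paddle x 7 105 z [224.8403 227.1158 228.5272]
  paddle x 15 104 z [221.0608 222.8364 224.9094]
  paddle x 23 108 z [217.2716 219.4859 221.668 ]
  paddle x 31 101 z [214.4177 216.383  217.7752]
  paddle x 39 104 z [210.7512 213.0452 214.856 ]
  paddle x 47 93 z [207.5411 209.3777 211.3057]
  paddle y extents [array([-23.4526,  20.3358]), array([-22.861 ,  20.1751]), array([-23.1457,  19.9907])]
  post 73 [-16.9957  44.8951 -13.8201] 221.52388980674633
side rim 248 ((-0.9590415954589844, 1.3409194946289062), (75.6786117553711, 82.42367553710938), 1.995176076889038)
 grip 207 [[-6.3417 -9.3412 14.9246]
 [ 6.9228 12.8708 53.8153]]
 griptop 67 ((1.0983905792236328, 0.6312990188598633), (14.755186080932617, 25.818769454956055), 5.685452938079834)
  paddle x -17 63 z [228.7411 231.9761 234.9951]
  paddle x -9 46 z [231.791  233.1787 234.4841]
  paddle x -1 42 z [228.3084 229.7624 231.3396]
  paddle x 7 42 z [225.1992 226.4334 228.0837]
  paddle x 15 35 z [221.2136 222.4954 223.9839]
  paddle x 23 39 z [217.6431 218.9367 220.4808]
  paddle x 31 36 z [214.8405 216.1194 217.6167]
  paddle x 39 37 z [210.9017 212.6059 214.1069]
  paddle x 47 32 z [208.2681 209.8072 210.7732]
  paddle y extents [array([-23.5526,  19.4408]), array([-23.3379,  19.4602]), array([-22.9597,  19.7953])]
  post 72 [-19.116   43.8923 -16.5589] 220.59114493738556
t 12.8 p [626.7  56.8 324.6] shift [-1.7 -1.2 93.6] turn [-0.  0.  0.] F [0.2 0.  0. ] w 0.5995060715774733 0.0
```

View pics/c6.png

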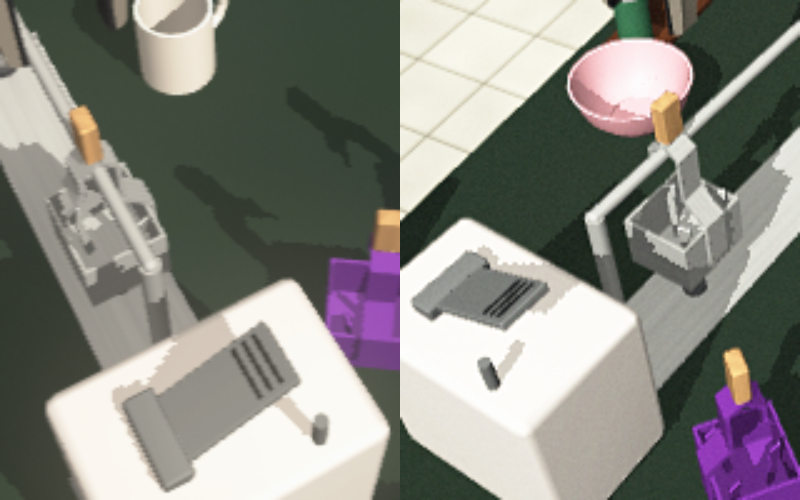

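```bash
python3 -c "
from h import *
print(robot.get_state()['joint_positions'])"; python3 go.py .6317 .2669 .300 83.5
```

```text
[ 15.27531166  23.21797895 -32.52030853  84.52252483  12.62679502
  75.96507371 -24.69891025]
t 12.8 p [626.7  56.8 324.6] shift [209.3 -18.7  24.5] turn [ -0.  -0. -90.] F [0.2 0.  0. ] w 0.5995060715774733 0.0
```

Emit:
send_rows(motion=[[[-1,15,0,0,0,0,-7],[-1,45,-4,0,0,0,-15],[-1,80,-7,0,0,0,-23],[-1,115,-10,0,0,0,-31],[-1,150,-13,0,0,0,-39],[-1,180,-16,0,0,0,-47],[-1,200,-18,0,0,0,-55],[-1,209,-18.7,0,0,0,-63]]], newtons=20)

```text
time: 13.6
eef_pos: [0.6305, 0.2695, 0.3232]
orientation: [[-0.839, 0.544, -0.003], [0.544, 0.839, 0.0], [0.003, -0.001, -1.0]]
contact_force: [0.7, 0.9, 0.3]
gripper_width: 0.001
finger_force: 0.0
```

Emit:
send_rows(motion=[[[-1,0,0,0,0,0,-8],[-1,0,0,8,0,0,-16],[-1,0,0,16,0,0,-24],[-1,0,0,24,0,0,-27],[-1,0,0,24,0,0,-27],[-1,0,0,24,0,0,-27],[-1,0,0,24,0,0,-27]]])

```text
time: 14.3
eef_pos: [0.632, 0.2668, 0.3011]
orientation: [[-0.993, 0.114, -0.0], [0.114, 0.993, -0.0], [0.0, -0.0, -1.0]]
contact_force: [0.5, -0.4, 0.7]
gripper_width: 0.007
finger_force: 0.0
```

```bash
python3 go.py .6317 .2669 .242 83.5
```

```text
t 14.3 p [632.  266.8 301.1] shift [ 0.3  0.1 59.1] turn [-0. -0. -0.] F [ 0.5 -0.4  0.7] w 0.007475961793500945 0.0
```

Descend to just above, then step for contact onset.

Emit:
send_rows(motion=[[[-1,0,0,20,0,0,0],[-1,0,0,40,0,0,0],[-1,0,0,53,0,0,0],[-1,0,0,58,0,0,0],[-1,0,0,58,0,0,0],[-1,0,0,58,0,0,0]]])

```text
time: 14.9
eef_pos: [0.6323, 0.2672, 0.2439]
orientation: [[-0.994, 0.113, 0.001], [0.113, 0.994, 0.001], [-0.001, 0.001, -1.0]]
contact_force: [-0.3, 0.3, -0.4]
gripper_width: 0.007
finger_force: 0.0
```

Emit:
send_rows(motion=[[[-1,0,0,2.5,0,0,0],[-1,0,0,2.5,0,0,0],[-1,0,0,2.5,0,0,0]]])

```text
time: 15.2
eef_pos: [0.6321, 0.2668, 0.2408]
orientation: [[-0.994, 0.113, 0.0], [0.113, 0.994, 0.0], [-0.0, 0.0, -1.0]]
contact_force: [-0.5, 0.4, 0.0]
gripper_width: 0.006
finger_force: 0.0
```

Emit:
send_rows(motion=[[[-1,0,0,2.5,0,0,0],[-1,0,0,2.5,0,0,0],[-1,0,0,2.5,0,0,0]]])

```text
time: 15.5
eef_pos: [0.6319, 0.2668, 0.2379]
orientation: [[-0.994, 0.113, -0.0], [0.113, 0.994, -0.0], [0.0, -0.0, -1.0]]
contact_force: [-0.3, -0.3, 0.1]
gripper_width: 0.002
finger_force: 0.0
```

Emit:
send_rows(motion=[[[-1,0,0,2.5,0,0,0],[-1,0,0,2.5,0,0,0],[-1,0,0,2.5,0,0,0]]])

```text
time: 15.8
eef_pos: [0.6319, 0.2667, 0.2354]
orientation: [[-0.994, 0.113, -0.0], [0.113, 0.994, -0.0], [0.0, -0.0, -1.0]]
contact_force: [-0.0, 0.5, -0.2]
gripper_width: 0.007
finger_force: 0.0
```

Emit:
send_rows(motion=[[[-1,0,0,4,0,0,0],[-1,0,0,8,0,0,0],[-1,0,0,9,0,0,0],[-1,0,0,9,0,0,0],[-1,0,0,9,0,0,0]]])

```text
time: 16.3
eef_pos: [0.632, 0.2668, 0.2265]
orientation: [[-0.994, 0.113, -0.0], [0.113, 0.994, 0.0], [0.0, 0.0, -1.0]]
contact_force: [-0.0, 0.2, -0.6]
gripper_width: 0.008
finger_force: 0.0
```

Run:
```python
from h import *
np.set_printoptions(precision=1,suppress=True)
out=[]
for n,b in(("scene",(200,260,360,400)),("side",(90,190,250,330))):
    im,d=imaging.capture(n); x0,y0,x1,y1=b; c=im[y0:y1,x0:x1].copy(); out.append(cv2.resize(c,None,fx=2.4,fy=2.4,interpolation=3))
    for nm in("paddle_pad","post_top"):
        for r in finder.pinpoint(nm,n)[:1]: print(n,nm,r["uv"],r["confidence"],at_d(cam(n),r["uv"],d)*1000)
    np.save(n+".npy",d)
cv2.imwrite("pics/c7.png",np.hstack(out)); s=robot.get_state(); print(s["eef_pos"]*1000,s["contact_force"],robot.tip_reach)
```

```text
scene paddle_pad [282.7, 318.6] 0.72 [658.8 310.6 349.8]
scene post_top [308.4, 339.3] 0.78 [654.6 355.3 371. ]
side paddle_pad [141.1, 250.6] 0.76 [627.4 270.6 231.1]
side post_top [135.5, 272.8] 0.95 [632.9 294.7 189.7]
[632.  266.8 226.7] [ 0.2 -1.1 -0.1] 0.008
```

View pics/c7.png

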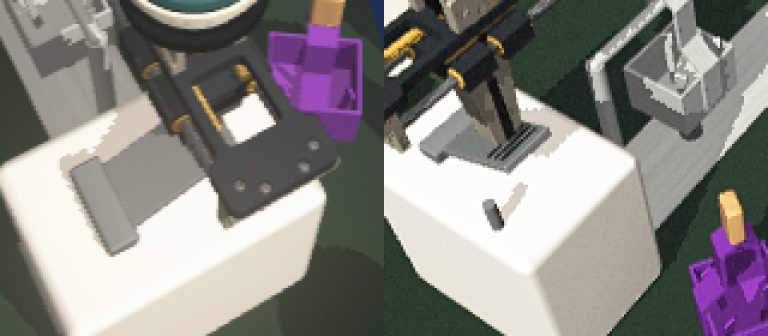

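```bash
cat > f.py <<'E'
from h import *
import sys
np.set_printoptions(precision=1,suppress=True)
A=np.c_[[.9935,-.1136,0],[.1136,.9935,0],[0,0,1]]; D=np.array([.6265,.2685,0])
n="side"; K,Rc,o=cam(n)
im,d=imaging.capture(n); v,u=np.mgrid[:420,:560]
X=((np.stack([u,v,np.ones_like(u)],-1)@np.linalg.inv(K).T@Rc.T)*d[...,None]+o).reshape(-1,3)
Q=(X-D)@A*1000; b=(Q[:,1]>-24)&(Q[:,1]<24)
for x in range(-28,56,7):
    w=Q[b&(np.abs(Q[:,0]-x)<3.5)&(Q[:,2]>190)&(Q[:,2]<290)]
    near=w[(w[:,1]>8)] 
    print(x,"side strip y>8",len(near),np.sort(near[:,2])[::max(1,len(near)//8)],"all n",len(w),"y<8 z pct",np.percentile(w[w[:,1]<8][:,2],[5,50,95]) if (w[:,1]<8).any() else "")
P=Q[(np.abs(Q[:,1]-46)<10)&(np.abs(Q[:,0]+18)<15)&(Q[:,2]>195)&(Q[:,2]<230)]; print("post top",np.sort(P[:,2])[-8:],P.mean(0))
cv2.imwrite("pics/z.png",cv2.resize(im[205:285,105:205],None,fx=6,fy=6,interpolation=3))
print(robot.get_state()["eef_pos"],robot.get_state()["contact_force"],robot.get_state()["joint_efforts"])
E
python3 f.py
```

```text
-28 side strip y>8 9 [190.1 190.7 190.9 191.1 191.4 191.7 192.1 192.8 193.5] all n 42 y<8 z pct [190.1 190.8 192.2]
-21 side strip y>8 16 [190.  190.6 190.8 191.1 191.2 191.6 191.7 193.7] all n 50 y<8 z pct [190.5 191.  231. ]
-14 side strip y>8 51 [190.2 191.  191.4 228.4 230.5 231.9 233.8 234.2 235.6] all n 158 y<8 z pct [190.5 231.4 235.1]
-7 side strip y>8 62 [190.  190.9 227.2 230.6 232.3 256.5 265.3 279.  285.6] all n 229 y<8 z pct [190.4 253.3 288.5]
0 side strip y>8 104 [190.1 191.3 226.8 230.4 250.8 263.5 271.3 281.1] all n 299 y<8 z pct [190.5 249.4 284.8]
7 side strip y>8 67 [190.  190.4 192.2 224.9 226.4 248.4 261.3 273.7 285.7] all n 126 y<8 z pct [190.1 191.5 227.8]
14 side strip y>8 50 [190.  190.8 215.7 222.  223.8 253.1 265.2 278.4 289.3] all n 63 y<8 z pct [190.7 222.1 224.7]
21 side strip y>8 37 [190.  190.3 190.9 191.  192.  215.9 218.9 219.9 220.8 222.3] all n 45 y<8 z pct [218.5 219.  221.1]
28 side strip y>8 35 [190.  190.4 190.9 191.  192.2 215.5 216.5 217.  217.8] all n 43 y<8 z pct [216.5 217.  218.7]
35 side strip y>8 35 [190.2 190.6 190.7 191.  191.5 212.5 213.2 214.  214.8] all n 45 y<8 z pct [212.5 213.5 215.2]
42 side strip y>8 29 [190.1 190.6 191.6 203.4 207.5 209.7 210.  211.5 211.7 212.6] all n 40 y<8 z pct [209.6 211.7 212.8]
49 side strip y>8 31 [190.  190.2 190.4 191.2 191.7 202.9 207.3 207.6 207.8 208.4 208.9] all n 44 y<8 z pct [206.6 208.6 209.5]
post top [219.7 219.7 219.7 220.  220.  220.2 220.4 221.1] [-19.3  44.  211. ]
[0.6 0.3 0.2] [ 0.1 -0.1 -0.3] [ -0.  -54.7 -13.  -23.   -0.    0.1   0. ]
```

View pics/z.png

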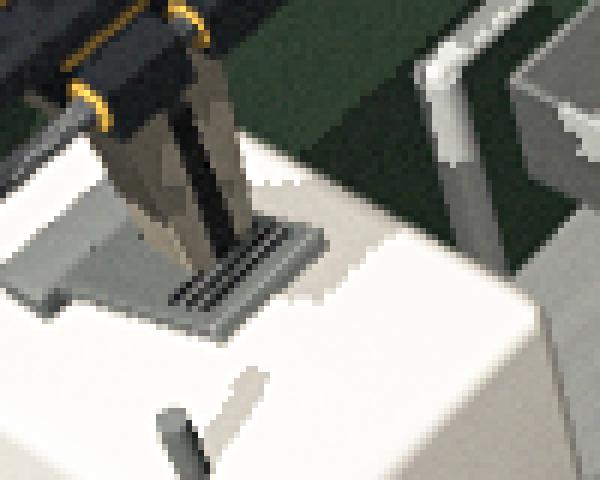

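Emit:
send_rows(motion=[[[-1,0,0,2.5,0,0,0],[-1,0,0,2.5,0,0,0],[-1,0,0,2.5,0,0,0]]])

```text
time: 16.95
eef_pos: [0.6319, 0.2667, 0.2238]
orientation: [[-0.994, 0.113, -0.0], [0.113, 0.994, -0.0], [0.0, -0.0, -1.0]]
contact_force: [0.4, 0.6, 0.1]
gripper_width: 0.008
finger_force: 0.0
```

Emit:
send_rows(motion=[[[-1,0,0,2.5,0,0,0],[-1,0,0,2.5,0,0,0],[-1,0,0,2.5,0,0,0]]])

```text
time: 17.25
eef_pos: [0.6319, 0.2668, 0.2214]
orientation: [[-0.994, 0.113, -0.0], [0.113, 0.994, -0.0], [0.0, -0.0, -1.0]]
contact_force: [-0.9, -0.1, -0.7]
gripper_width: 0.005
finger_force: 0.0
```

```bash
python3 f.py | grep -v '^49'
```

```text
-28 side strip y>8 22 [190.  190.2 190.6 190.8 190.9 191.1 191.4 191.6 191.6 191.8 192.2] all n 51 y<8 z pct [190.2 190.9 192.1]
-21 side strip y>8 17 [190.1 190.2 190.3 190.5 191.3 191.6 192.  192.7 232.4] all n 51 y<8 z pct [190.1 191.  207.2]
-14 side strip y>8 50 [190.2 190.5 191.1 228.  229.5 231.7 232.9 234.3 235.3] all n 165 y<8 z pct [190.4 231.  235.6]
-7 side strip y>8 71 [190.1 191.2 228.4 231.5 233.8 264.1 272.7 279.9 284.8] all n 283 y<8 z pct [190.7 256.1 286.1]
0 side strip y>8 97 [190.1 191.7 227.8 230.9 247.5 257.5 266.6 279.8 288.3] all n 267 y<8 z pct [190.3 244.2 285.5]
7 side strip y>8 63 [190.1 190.7 191.8 225.7 227.  243.4 255.  268.8 277.7] all n 99 y<8 z pct [190.2 191.4 227.4]
14 side strip y>8 55 [190.  190.6 191.4 218.3 222.8 224.1 248.2 262.8 276.7 289.3] all n 59 y<8 z pct [190.7 206.7 221.8]
21 side strip y>8 37 [190.  190.6 190.8 191.1 191.5 215.2 218.7 219.8 220.3 221.9] all n 45 y<8 z pct [190.9 219.2 221.3]
28 side strip y>8 32 [190.1 191.3 191.4 191.9 213.9 216.1 216.8 218.4] all n 41 y<8 z pct [215.4 217.  217.9]
35 side strip y>8 31 [190.2 190.5 191.4 191.8 193.2 211.1 213.5 213.8 214.3 214.9 215.6] all n 37 y<8 z pct [212.5 213.6 214.5]
42 side strip y>8 28 [190.  190.2 190.6 191.3 191.4 207.5 210.2 211.  211.6 213.6] all n 40 y<8 z pct [209.8 210.9 212.3]
post top [220.  220.2 220.3 220.4 220.5 220.7 220.7 221.1] [-19.2  44.  210.4]
[0.6 0.3 0.2] [-0.5  0.3  0.1] [  0.  -54.7 -13.  -22.8  -0.    0.1  -0. ]
```

Emit:
send_rows(motion=[[[-1,0,0,2.5,0,0,0],[-1,0,0,2.5,0,0,0],[-1,0,0,2.5,0,0,0]]])

```text
time: 17.6
eef_pos: [0.6319, 0.2667, 0.2189]
orientation: [[-0.994, 0.113, -0.0], [0.113, 0.994, -0.0], [0.0, -0.0, -1.0]]
contact_force: [-0.0, 0.3, -1.0]
gripper_width: 0.007
finger_force: 0.0
```

Emit:
send_rows(motion=[[[-1,0,0,2.5,0,0,0],[-1,0,0,2.5,0,0,0],[-1,0,0,2.5,0,0,0]]])

```text
time: 17.9
eef_pos: [0.6321, 0.2668, 0.2166]
orientation: [[-0.994, 0.113, 0.0], [0.113, 0.994, 0.0], [-0.0, 0.0, -1.0]]
contact_force: [0.5, -0.1, 0.8]
gripper_width: 0.004
finger_force: 0.1
```

```bash
cat > g.py <<'E'
from h import *
np.set_printoptions(precision=1,suppress=True)
A=np.c_[[.9935,-.1136,0],[.1136,.9935,0],[0,0,1]]; D=np.array([.6265,.2685,0])
n="side"; K,Rc,o=cam(n)
im,d=imaging.capture(n); v,u=np.mgrid[:420,:560]
X=((np.stack([u,v,np.ones_like(u)],-1)@np.linalg.inv(K).T@Rc.T)*d[...,None]+o).reshape(-1,3)
Q=(X-D)@A*1000
# paddle plane: robust slope on the free strip y 10..21, hinge-side & end
w=Q[(np.abs(Q[:,1]-8)<13)&(Q[:,0]>-20)&(Q[:,0]<48)&(Q[:,2]>200)&(Q[:,2]<240)]
b=None; best=0
rng=np.random.default_rng(0)
for _ in range(600):
    i,j=rng.choice(len(w),2,False)
    if abs(w[i,0]-w[j,0])<25: continue
    s=(w[j,2]-w[i,2])/(w[j,0]-w[i,0]); c=w[i,2]-s*w[i,0]; m=np.abs(w[:,2]-c-s*w[:,0])<1.2
    if m.sum()>best: best=m.sum(); b=np.polyfit(w[m,0],w[m,2],1)
print("paddle slope angle",np.arctan(-b[0]),"z at x=0",b[1],"n",best,len(w),"z at free end x=-20:",b[1]-20*b[0])
h=Q[:,2]-(b[1]+b[0]*Q[:,0]); f=Q[(np.abs(Q[:,0]-5)<22)&(np.abs(Q[:,1])<25)&(h>3)&(Q[:,2]<300)]
i=np.argsort(f[:,2])[:12]; print("finger low pts",f[i].round(1).tolist())
P=Q[(np.abs(Q[:,1]-46)<10)&(np.abs(Q[:,0]+18)<15)&(Q[:,2]>195)&(Q[:,2]<230)]; print("post top",np.percentile(P[:,2],[90,95]))
s=robot.get_state(); print(s["time"],s["eef_pos"]*1000,s["contact_force"])
E
python3 g.py
```

```text
paddle slope angle 0.4005196433593778 z at x=0 229.02344232746447 n 163 303 z at free end x=-20: 237.49156003027596
finger low pts [[-3.4, 3.2, 233.9], [-3.0, -7.2, 234.0], [-2.3, 4.3, 234.3], [-2.7, 9.6, 234.5], [-3.7, -1.7, 234.6], [-3.4, -9.6, 234.7], [-3.8, -4.2, 234.9], [-4.7, 1.4, 235.8], [-3.6, 7.6, 235.9], [11.5, 12.1, 235.9], [-2.1, 8.6, 236.0], [-2.9, -10.5, 236.2]]
post top [219.9 220.2]
17.95 [632.  266.8 216.5] [ 0.4  0.1 -0.1]
```

Emit:
send_rows(motion=[[[-1,0,0,2,0,0,0],[-1,0,0,3,0,0,0],[-1,0,0,3,0,0,0]]])

```text
time: 18.25
eef_pos: [0.6318, 0.267, 0.2138]
orientation: [[-0.994, 0.113, -0.0], [0.113, 0.994, 0.0], [0.0, 0.0, -1.0]]
contact_force: [-0.3, -0.4, 3.3]
gripper_width: 0.003
finger_force: 1.5
```

Emit:
send_rows(motion=[[[-1,0,0,2,0,0,0],[-1,0,0,3,0,0,0],[-1,0,0,3,0,0,0]]])

```text
time: 18.55
eef_pos: [0.6318, 0.2671, 0.2105]
orientation: [[-0.994, 0.113, -0.0], [0.113, 0.994, 0.0], [0.0, 0.0, -1.0]]
contact_force: [-0.4, -0.4, 5.2]
gripper_width: 0.003
finger_force: 1.9
```

```bash
python3 g.py
```

```text
paddle slope angle 0.3271427593654934 z at x=0 223.65325064398016 n 184 347 z at free end x=-20: 230.4399610179516
finger low pts [[-4.5, 8.3, 228.7], [-2.8, 4.2, 228.8], [-4.1, -4.6, 228.9], [-2.2, 8.1, 229.7], [-3.4, 2.0, 229.7], [-3.8, 7.3, 229.9], [-2.3, 5.7, 230.0], [-3.3, -5.7, 230.0], [-4.0, 9.9, 230.1], [-3.5, -3.0, 230.1], [-5.3, 1.2, 230.2], [8.0, 12.6, 230.3]]
post top [218.9 219.8]
18.6 [631.8 267.1 210.6] [-2.2  1.3  5. ]
```

Emit:
send_rows(motion=[[[-1,0,0,3,0,0,0],[-1,0,0,6,0,0,0],[-1,0,0,7.5,0,0,0],[-1,0,0,7.5,0,0,0],[-1,0,0,7.5,0,0,0]]])

```text
time: 19.1
eef_pos: [0.6315, 0.2672, 0.2034]
orientation: [[-0.994, 0.113, -0.001], [0.113, 0.994, 0.0], [0.001, 0.0, -1.0]]
contact_force: [-2.9, -0.3, 6.2]
gripper_width: 0.003
finger_force: 2.7
```

```bash
python3 g.py; python3 g.py
```

```text
paddle slope angle 0.23780188709954542 z at x=0 216.75611334565414 n 176 377 z at free end x=-20: 221.60387738222354
finger low pts [[7.4, 17.2, 218.0], [-2.9, -5.8, 220.9], [-3.1, -8.3, 221.2], [-4.7, -9.2, 221.3], [-5.0, -6.5, 221.6], [-4.1, 10.2, 221.6], [-4.2, 12.8, 221.6], [-5.7, 1.7, 222.2], [-3.1, 11.5, 222.3], [-5.7, -0.9, 222.3], [-4.5, 0.3, 222.8], [-4.5, -2.3, 222.8]]
post top [219.5 219.7]
19.15 [631.5 267.2 203.4] [-2.7  0.5  6.1]
paddle slope angle 0.22769488206427996 z at x=0 216.8481922027543 n 190 385 z at free end x=-20: 221.48245576288303
finger low pts [[-2.2, 3.3, 221.5], [-3.9, 5.0, 221.6], [-3.6, -10.6, 222.1], [-3.9, -5.2, 222.2], [-2.9, 6.3, 222.3], [-3.9, -7.8, 222.3], [-4.2, 0.1, 222.4], [-4.5, 2.8, 222.6], [-1.5, -8.0, 223.3], [-4.0, 11.9, 223.5], [-3.7, 1.7, 223.7], [5.0, 12.7, 223.7]]
post top [219.5 219.9]
19.2 [631.5 267.2 203.4] [-2.7 -0.3  7.1]
```

Emit:
send_rows(motion=[[[-1,0,0,1,0,0,0],[-1,0,0,1.7,0,0,0],[-1,0,0,1.7,0,0,0],[-1,0,0,1.7,0,0,0]]])

```text
time: 19.6
eef_pos: [0.6313, 0.2672, 0.2018]
orientation: [[-0.994, 0.112, -0.001], [0.112, 0.994, 0.0], [0.001, 0.0, -1.0]]
contact_force: [-3.7, 0.3, 6.1]
gripper_width: 0.006
finger_force: 2.9
```

```bash
for i in 1 2 3; do python3 g.py | grep -v finger; done; python3 e.py | grep -E "rim|grip"
```

```text
paddle slope angle 0.21458405821478477 z at x=0 215.31574010842033 n 194 390 z at free end x=-20: 219.6745296198187
post top [219.6 219.9]
19.65 [631.3 267.2 201.7] [-4.  -0.   6.5]
paddle slope angle 0.21177980912709676 z at x=0 215.40945814876704 n 198 388 z at free end x=-20: 219.70953450456832
post top [219.4 220. ]
19.7 [631.3 267.2 201.8] [-3.9  0.1  6.8]
paddle slope angle 0.20300288901180577 z at x=0 215.2480319530296 n 200 383 z at free end x=-20: 219.3647965709061
post top [219.7 219.9]
19.75 [631.3 267.2 201.8] [-3.3  0.4  6.5]
scene rim 189 ((0.1156005859375, 0.9781951904296875), (82.48966217041016, 69.3540267944336), 88.99545288085938)
 grip 208 [[-6.1928 -7.3591 16.9304]
 griptop 103 ((0.20760154724121094, 1.9928617477416992), (24.668188095092773, 14.260787010192871), 85.49549865722656)
side rim 250 ((-1.0009574890136719, 1.0168190002441406), (75.99822998046875, 82.7291259765625), 0.15058563649654388)
 grip 208 [[-6.5548 -8.9173 15.7687]
 griptop 71 ((0.26119136810302734, 1.5022649765014648), (14.217839241027832, 24.181917190551758), 4.40211296081543)
```

```bash
python3 -c "
from h import *
print(robot.hand_in())"
```

```text
the job is handed in; nothing more can be done
None
```

The steel caddy hangs upright on the rail, within about 2 mm of the pin along the rail. The fingertips hold the dryer paddle at about 0.21 rad (half travel is 0.20), its free end level with the post top to within the camera noise. The mug, jar and shaker were not touched. I handed the job in at about 20 s, and the hand-in gave no verdict.

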